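# Check the stay of a lift-up locker door

### The arm

A 7-joint arm with a two-finger parallel gripper is mounted at the origin on a cart in front of the work surface, level with it; the furniture and walls round the work are solid. World frame = base frame: x ahead of the robot, y to its left, z up, the work surface at z = 0. Lengths are in m, angles in rad, forces in N, time in s.
With the tool pointing down it reaches from about 0.425 to 0.875 m from the base axis. Payload 8.4 kg.
Tool frame: the origin (TCP) lies midway between the tips of the shut fingers; the grasp point (between the pads) lies 19 mm behind it; z points along the fingers, y is the line along which they close (so a half turn about z gives the same grasp; the last joint's range is limited). The gripper opens to 87 mm and grips with 3 to 60 N. Pads are 19 mm wide; open, the fingers measure 117 mm over their backs; the gripper's body (75 mm by 190 mm) begins 51 mm behind the grasp point.
Start: joints at [1.112, 0.333, 0.04, 1.465, -0.013, 1.343, -0.059], TCP at [0.229, -0.608, 0.19] pointing down, gripper open.
Joint ranges: [-2.58, 2.58], [-0.38, 2.09], [-1.3, 1.39], [0.25, 2.4], [-1.5, 4.64], [0.08, 2.09], [-2.65, 2.65]. Speed limits (rad/s): [2.22, 2.22, 2.79, 2.79, 3.14, 3.14, 3.14].

### API

Orientations are given as a unit quaternion [x, y, z, w].
In Python, from cell import * gives the robot as it stands.
- The arm moves only by the shell command python3 -m crank 'ROWS'. ROWS is JSON, a list that holds one entry, the list of rows, each a list of 7 numbers: the finger opening in mm, from 0 to 87, then the shift along the tool's x, y, z as a fraction of full scale, then the turn, a rotation vector about the tool's x, y, z as a fraction of full scale. In form: [[[fingers, tx, ty, tz, ax, ay, az], ...]]. A call has 1 to 20 rows; each row shifts and turns the commanded pose from where the row before left it, along the tool's axes as they then stand; what a row does not reach is not made up. Full scale, the value 1, is 0.5 m for a shift and 45 degrees for a turn. A row lasts 1/12 s, in which the tool goes at most 41.7 mm and 7.16 degrees, less where a joint would pass 70% of its speed; a pose out of reach is approached as far as the arm can. A call with a number of a shift or a turn outside -1 to 1 is refused whole. A call with a gripper value outside its range is refused whole. The fingers move at their own pace and stop on an object; the grip force is fixed at half the most. Time passes only in rows, so rows that do not move let the fingers close. It gives the time, the measured TCP pose, the force, the opening and the grip force at its end, in the units of the state.
- sense(): the state, without advancing time (a new reading comes with each control period).
- capture(name): name is "side" or "top" or "wrist"; returns the picture (384x512x3 uint8, red, green, blue); there is no depth.
- get_calibration(name): a dict with "fovy" (degrees; the focal length in pixels is half the picture's height over the tangent of half this angle, whatever the lens; pixels are square), "cx", "cy" (the principal point, pixels), "extrinsics" (4x4, takes a point from camera to world coordinates). Camera axes: x right, y up, looking along -z (the intrinsics and any distortion apply to the point x, -y, -z); pixel columns grow to the right and rows downward; lengths in m; the calibration is good to about 2 mm. The wrist camera is an equidistant fisheye: a pixel r from the principal point sees the ray r / f radians off the axis. A picture is of the moment at which its call begins: read the wrist's pose just before it. get_calibration takes no time and is no camera call; for the wrist camera it gives the pose at the moment of the call.
- finish_job(): hands the job in; it is judged then, once.
The state is a dict: "t": time; "joint_pos": joint angles; "qd": joint speeds; "joint_efforts": joint torques, N m; "ee_pos": TCP position; "tcp_rot": TCP orientation; "ft_force": force on the tool from outside, world axes, zero at the start; "wrist_torque": the same for the moment, N m; "grip_width": finger opening in m; "grasp_force": force on a finger pad.
Only numpy, scipy, OpenCV 4.12 (cv2) and the standard library are available. Lean on these libraries where they do the work, as an engineer would, in place of code of your own. Each camera call takes 0.05 s, during which the arm holds its last target. There are 200 camera calls.

### The job

Check the stay of the blue-handled condiment locker before service: raise its door by the handle until the stay locks, and let go so that the stay alone holds the door open for a moment. Then press the red release button on that locker's side so that the door is unlocked and sinks fully shut again. Leave the yellow-handled locker shut.

Things in the scene. Friction and masses are not known exactly. Their poses are not given: they have to be found in the camera images.
- blue_locker: aluminium counter locker with white sloping lift-up door and blue handle, fixed, 210 deep (x) x 180 wide (y) x 165 mm high. Origin: centre of its underside; x to its back, y to its left, z up; turned up to 8 degrees. Hinge line along y through x = 45, z = 165 mm; the shut door slopes down 30 degrees to the front edge at x = -100. A like locker with yellow handle stands left or right of it
- blue_handle (a point): middle of the blue bar on the door: 12 mm thick, 80 mm long, running up and down the door's slope (locker's x-z plane), centre line 39 mm off the face. Pinch it from straight above, fingers closing along the locker's y; it may turn between them. Door shut, it is 132 mm in front of and 21 mm below the hinge line; it moves on an arc of 134 mm about the hinge. Its frame turns with the door
- blue_button (a point): top centre of the red round release button, 26 mm across, on the 150 mm high stay box on the blue locker's right (-y) side, at x = 80, y = -112, z = 175 mm in the locker's frame. Sprung: pushed straight down 10 to 13 mm (its stop), 2 to 6 N, it draws the stay's catch back. Keep it down about 1 s while the door begins to sink; the door then goes on by itself
- blue_door (a joint): opening angle of the blue locker's door, rad: 0 shut, growing as its front edge rises. The stay clicks in at 0.9 and then holds the door near 0.9; end stop 1.15, so raise it to 1.0 to 1.1 to be sure, then let go. Not locked, the 0.35 kg door sinks shut by itself in about 2 s on a damper (0.6 N m per rad/s)
- yellow_door (a joint): opening angle of the yellow-handled locker's door, rad: 0 shut; it must stay shut

How it is judged:
By the outcome, as a careful person would: the job done as asked, in the order asked, and still so for the second after the job is handed in, with the robot touching nothing.
It also fails if it takes over 51 s, if anything falls off the work surface, if the arm or the gripper's body presses on something with over 40 N, if the wrist force passes 120 N, or if a joint passes its speed limit or range.

## Working session

There is one attempt and no reset: what is moved stays moved. The work goes in short steps, Python scripts to look and compute and a shell command to move; the robot and the scene stay as the last step left them, time stands still between calls to the robot, and variables do not carry over. Pictures are saved under pics/ and viewed, at most 10 in all, crops included, and the job is handed in when it is done.

```bash
mkdir -p pics
python3 - <<'E'
from cell import *
import cv2,numpy as np
ims=[]
for n in("side","top"):
    im=capture(n);cv2.imwrite(f"pics/{n}0.png",im[...,::-1]);c=get_calibration(n);print(n,c)
    ims.append(im)
cv2.imwrite("pics/a.png",cv2.resize(np.vstack(ims),None,fx=.78,fy=.78)[...,::-1])
s=sense();print(s)
E
```

```text
side {'fovy': 46.084967985964695, 'cx': 249.23121090588006, 'cy': 192.95463175186262, 'extrinsics': array([[-0.9662765 ,  0.15123967, -0.20841372,  0.33252893],
       [-0.25693313, -0.62024359,  0.74113647,  0.66573078],
       [-0.01717803,  0.76969114,  0.63818529,  0.73100907],
       [ 0.        ,  0.        ,  0.        ,  1.        ]])}
top {'fovy': 50.319627535216256, 'cx': 257.0097206120954, 'cy': 191.43646275896367, 'extrinsics': array([[-0.01366204,  0.99646421, -0.0829001 ,  0.46670274],
       [-0.99990285, -0.0133859 ,  0.00388588, -0.04512361],
       [ 0.00276245,  0.08294513,  0.99655029,  1.07105872],
       [ 0.        ,  0.        ,  0.        ,  1.        ]])}
{'t': 0.1, 'joint_pos': array([ 1.1117831 ,  0.33383492,  0.03987969,  1.46616134, -0.01341261,
        1.34328285, -0.0585091 ]), 'qd': array([-0.00049519, -0.00066064,  0.00026456, -0.00151177,  0.00115295,
       -0.00097721, -0.00195444]), 'joint_efforts': array([ 4.68216429e-03, -6.57817411e+01,  1.34067535e+00, -4.04710221e+01,
       -5.95691311e-02,  4.09859070e-02,  3.27644489e-05]), 'ee_pos': array([ 0.2286793 , -0.60795966,  0.18956228]), 'tcp_rot': array([ 9.83863139e-01,  1.78921268e-01, -1.68487937e-04, -6.89926118e-04]), 'ft_force': array([ 0.11808342, -0.77729155, -0.10725485]), 'wrist_torque': array([ 0.0213641 ,  0.02249025, -0.01211636]), 'grasp_force': 0.0, 'grip_width': 0.08708650310305643}
```

View pics/a.png

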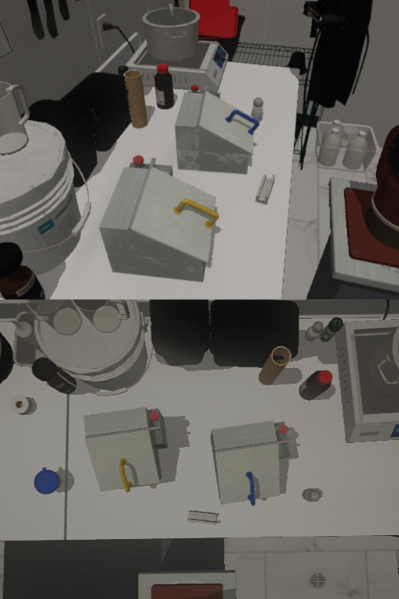

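```bash
cat > h.py <<'E'
from cell import *
import cv2,numpy as np
def ray(n,u,v,c=None):
    c=c or get_calibration(n);E=np.array(c["extrinsics"]);f=192/np.tan(np.radians(c["fovy"]/2))
    d=E[:3,:3]@np.array([(u-c["cx"])/f,-(v-c["cy"])/f,-1]);return E[:3,3],d/np.linalg.norm(d)
def plane(n,u,v,z):
    o,d=ray(n,u,v);return o+d*(z-o[2])/d[2]
def tri(a,b):
    (o,d),(p,e)=a,b
    s=np.linalg.lstsq(np.c_[d,-e],p-o,rcond=None)[0]
    return (o+d*s[0]+p+e*s[1])/2, np.linalg.norm(o+d*s[0]-p-e*s[1])
def blobs(im,col):
    h=cv2.cvtColor(im,cv2.COLOR_RGB2HSV)
    if col=="blue": m=cv2.inRange(h,(105,110,40),(130,255,255))
    else: m=cv2.inRange(h,(0,120,60),(8,255,255))|cv2.inRange(h,(172,120,60),(180,255,255))
    return m,cv2.connectedComponentsWithStats(m)
E
python3 - <<'E'
from h import *
for n in("side","top"):
    im=cv2.imread(f"pics/{n}0.png")[...,::-1].copy()
    for col in("blue","red"):
        m,(k,l,st,ce)=blobs(im,col)
        for i in range(1,k):
            if st[i,4]>15: print(n,col,st[i],ce[i].round(1))
a=cv2.imread("pics/side0.png")[90:220,210:350];b=cv2.imread("pics/top0.png")[140:270,260:400]
cv2.imwrite("pics/b.png",cv2.resize(np.hstack([a,b]),None,fx=2.85,fy=2.85,interpolation=cv2.INTER_CUBIC))
E
```

```text
side blue [278  60  10  14  56] [282.9  66.4]
side blue [290 141  42  31 263] [312.8 153.2]
side red [ 242    0   64   49 2454] [276.7  22.5]
side red [254  48  23   2  43] [264.5  48.5]
side red [201  81  14  14 162] [207.8  87.5]
side red [245 109  10   8  63] [249.2 112.3]
side red [171 200  12  11  96] [176.8 204.4]
side red [ 443  241   69   99 2597] [468.9 302.1]
top blue [ 44 216  30  33 728] [ 58.7 233.2]
top blue [316 221  11  43 201] [321.9 242. ]
top red [405  91  21  18 288] [415.3  99.7]
top red [192 144  11  10  89] [196.8 148.7]
top red [359 161  10  11  81] [363.5 165.9]
top red [ 195  366   86   18 1236] [234.2 374.2]
top red [280 366   5   8  21] [282.6 369.2]
```

View pics/b.png

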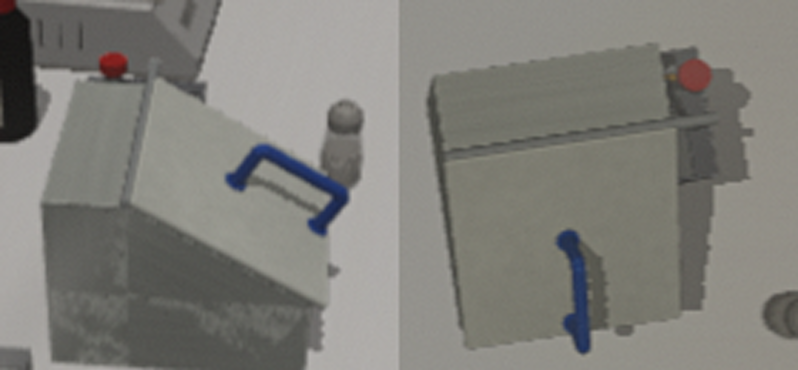

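Run:
```python
from h import *
P={}
for k,s,t in(("up",(303,142.6),(322.5,231.9)),("lo",(330.4,157.7),(324.6,261)),("btn",(249.2,111.5),(363.5,165.9))):
    P[k],e=tri(ray("side",*s),ray("top",*t));print(k,P[k].round(4),round(e,4))
b=plane("top",363.5,165.9,.175);h=(P["up"]+P["lo"])/2;h2=plane("top",323.6,246.5,.144)
print("btn plane",b,"h",h,h2)
for hh in(h,h2):
    d=(b-hh)[:2];print("len",np.hypot(*d),"exp .201 yaw",np.degrees(np.arctan2(d[1],d[0])-np.arctan2(-.112,.167)))
d=(P["up"]-P["lo"]);print("bar yaw",np.degrees(np.arctan2(d[1],d[0])))
s=sense();from scipy.spatial.transform import Rotation as R
print(R.from_quat(s["tcp_rot"]).as_matrix().round(3))
```

```text
up [ 0.4478 -0.1924  0.1649] 0.0056
lo [ 0.3822 -0.2012  0.1279] 0.003
btn [ 0.5951 -0.2851  0.1745] 0.0005
btn plane [ 0.59477537 -0.28501429  0.175     ] h [ 0.41498767 -0.19682396  0.14637769] [ 0.41741133 -0.1969589   0.144     ]
len 0.200252717597098 exp .201 yaw 7.7190254811107515
len 0.19801958595342753 exp .201 yaw 7.445242777192032
bar yaw 7.6147126499332645
[[ 0.936  0.352 -0.001]
 [ 0.352 -0.936  0.001]
 [-0.    -0.001 -1.   ]]
```

```bash
python3 -m crank '[[[87,0,0,-0.05,0,0,0.145],[87,0,0,-0.05,0,0,0.146],[87,0.04,-0.064,0,0,0,0],[87,0.04,-0.064,0,0,0,0],[87,0.04,-0.064,0,0,0,0],[87,0.04,-0.064,0,0,0,0],[87,0.04,-0.064,0,0,0,0],[87,0.04,-0.064,0,0,0,0],[87,0.04,-0.064,0,0,0,0],[87,0.04,-0.064,0,0,0,0],[87,0.04,-0.064,0,0,0,0],[87,0.04,-0.064,0,0,0,0],[87,0.04,-0.064,0,0,0,0],[87,0.04,-0.064,0,0,0,0],[87,0,0,0,0,0,0],[87,0,0,0,0,0,0],[87,0,0,0,0,0,0]]]'
python3 - <<'E'
from h import *
from scipy.spatial.transform import Rotation as R
s=sense();M=R.from_quat(s["tcp_rot"]).as_matrix();print(s["t"],s["ee_pos"],M.round(3))
c=get_calibration("wrist");im=capture("wrist");cv2.imwrite("pics/w1.png",im[...,::-1])
print({k:np.round(v,3) for k,v in c.items()})
m,(k,l,st,ce)=blobs(im,"blue");print([(st[i],ce[i]) for i in range(1,k) if st[i,4]>60])
print("delta tool",M.T@(np.array([.416,-.197,.126])-s["ee_pos"]))
E
```

```text
t: 1.52
ee_pos: [0.4162, -0.1967, 0.2401]
tcp_rot: [0.998, 0.066, -0.0, 0.0]
ft_force: [0.2, -0.8, 0.2]
grip_width: 0.087
grasp_force: 0.0
1.5167 [ 0.41615521 -0.19670902  0.24014482] [[ 0.991  0.131 -0.001]
 [ 0.131 -0.991 -0.   ]
 [-0.001  0.    -1.   ]]
{'fovy': np.float64(65.706), 'cx': np.float64(253.124), 'cy': np.float64(183.694), 'extrinsics': array([[ 0.131,  0.961,  0.242,  0.482],
       [-0.991,  0.126,  0.033, -0.188],
       [ 0.001, -0.245,  0.97 ,  0.435],
       [ 0.   ,  0.   ,  0.   ,  1.   ]])}
[(array([ 246,  117,   18,   91, 1014], dtype=int32), array([254.1025641 , 158.72583826]))]
delta tool [-0.00012451  0.00025075  0.11414495]
```

View pics/w1.png

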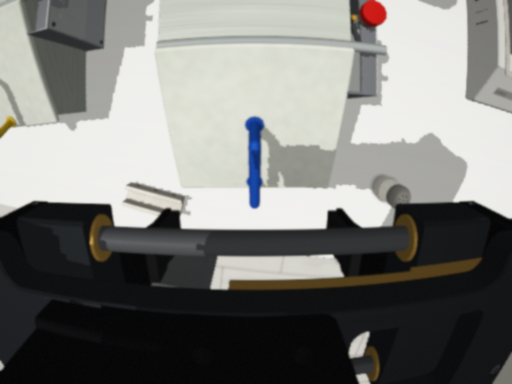

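The wrist view shows the blue bar at (254,117–208), upright and midway between the fingers, and the button at (373,12). The arm is well aligned, so I descend and grip.

```bash
python3 -m crank '[[[87,0,0,0.057,0,0,0],[87,0,0,0.057,0,0,0],[87,0,0,0.057,0,0,0],[87,0,0,0.057,0,0,0],[87,0,0,0,0,0,0],[87,0,0,0,0,0,0],[0,0,0,0,0,0,0],[0,0,0,0,0,0,0],[0,0,0,0,0,0,0],[0,0,0,0,0,0,0],[0,0,0,0,0,0,0],[0,0,0,0,0,0,0],[0,0,0,0,0,0,0],[0,0,0,0,0,0,0]]]'
python3 - <<'E'
import numpy as np
# arc offsets (fwd x tool, tool z) from shut, at 12 steps to 1.05
a0=np.arctan2(21,132)
for n in np.linspace(0,1.05,16): 
    a=n-a0; print(round(n,2),((.132-.134*np.cos(a))/.5).round(4),((-.021-.134*np.sin(a))/.5).round(4))
E
```

```text
t: 2.73
ee_pos: [0.4165, -0.1962, 0.1264]
tcp_rot: [0.998, 0.066, 0.0, 0.0]
ft_force: [-0.0, 0.3, 0.3]
grip_width: 0.0414
grasp_force: 0.0
0.0 -0.0007 0.0001
0.07 -0.003 -0.0185
0.14 -0.004 -0.0372
0.21 -0.0036 -0.056
0.28 -0.002 -0.0747
0.35 0.0009 -0.0932
0.42 0.0052 -0.1115
0.49 0.0107 -0.1294
0.56 0.0174 -0.1469
0.63 0.0253 -0.1639
0.7 0.0344 -0.1803
0.77 0.0447 -0.196
0.84 0.056 -0.211
0.91 0.0683 -0.2251
0.98 0.0816 -0.2384
1.05 0.0958 -0.2506
```

Fingers close slowly; wait for the grip.

```bash
python3 -m crank '[[[0,0,0,0,0,0,0],[0,0,0,0,0,0,0],[0,0,0,0,0,0,0],[0,0,0,0,0,0,0],[0,0,0,0,0,0,0],[0,0,0,0,0,0,0],[0,0,0,0,0,0,0],[0,0,0,0,0,0,0],[0,0,0,0,0,0,0],[0,0,0,0,0,0,0]]]'
```

```text
t: 3.57
ee_pos: [0.4166, -0.1962, 0.1264]
tcp_rot: [0.998, 0.066, 0.0, -0.0]
ft_force: [0.2, -0.3, -0.6]
grip_width: 0.0003
grasp_force: 0.0
```

Run:
```python
from h import *
a=capture("side");w=capture("wrist")
a=cv2.resize(a[80:230,180:380],(512,384))
cv2.imwrite("pics/c.png",cv2.resize(np.hstack([a,w]),(800,300))[...,::-1])
```

```text
(no output)
```

View pics/c.png

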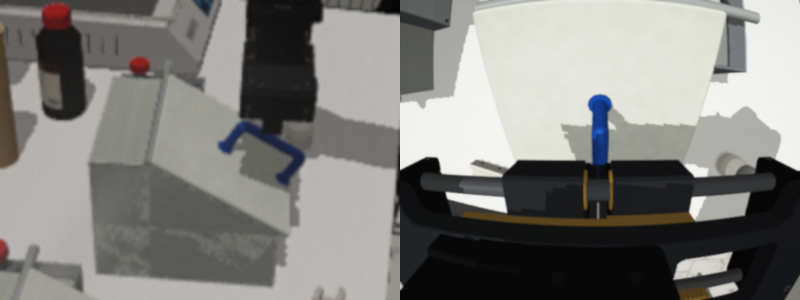

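Run:
```python
from h import *
print(sense()["grip_width"],sense()["grasp_force"])
out=[]
for n in("side","top"):
    im=capture(n);c=get_calibration(n);E=np.linalg.inv(c["extrinsics"]);f=192/np.tan(np.radians(c["fovy"]/2))
    px=[]
    for z in(.1264,.1454,.195):
        p=E@np.array([.4166,-.1962,z,1]);px.append((c["cx"]+f*p[0]/-p[2],c["cy"]-f*p[1]/-p[2]))
    print(n,np.round(px,1))
    m,(k,l,st,ce)=blobs(im,"blue");print([(st[i],ce[i].round(1)) for i in range(1,k) if st[i,4]>30])
    u,v=map(int,px[1]);cr=im[v-50:v+50,u-65:u+65].copy()
    cr=cv2.resize(cr,(400,308),interpolation=cv2.INTER_CUBIC)
    for q in px: cv2.circle(cr,(int((q[0]-u+65)*400/130),int((q[1]-v+50)*3.08)),3,(255,0,255),1)
    out.append(cr)
cv2.imwrite("pics/d.png",np.hstack(out)[...,::-1])
```

```text
0.0005607530637228523 0.0
side [[314.5 157.5]
 [315.1 150.6]
 [316.8 132. ]]
[(array([278,  60,  11,  15,  71], dtype=int32), array([282.8,  67.1])), (array([290, 141,  42,  31, 258], dtype=int32), array([312.5, 153.1]))]
top [[322.  246.5]
 [323.4 246.9]
 [327.2 248.1]]
[(array([ 44, 216,  31,  33, 733], dtype=int32), array([ 58.7, 233.2])), (array([316, 221,   8,  11,  55], dtype=int32), array([319.6, 225.7]))]
```

View pics/d.png

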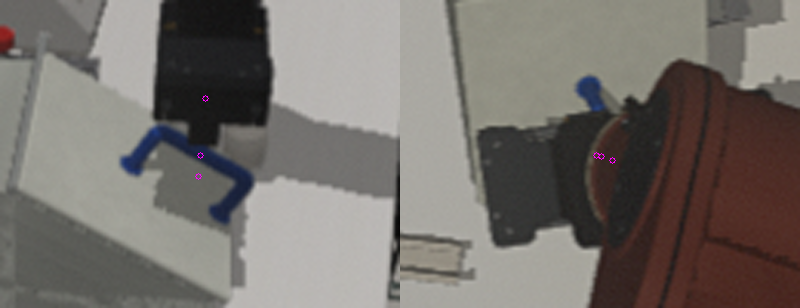

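The side view shows the shut finger ends just above the blue bar, at about (316,147). The TCP should have been at (314,157), so the true tips sit about 25–28 mm higher than the stated TCP. I'll open, go 26 mm lower and grip again.

```bash
python3 -m crank '[[[45,0,0,0,0,0,0],[45,0,0,0,0,0,0],[45,0,0,0,0,0,0],[45,0,0,0,0,0,0],[45,0,0,0,0,0,0],[45,0,0,0,0,0,0],[45,0,0,0,0,0,0],[45,0,0,0,0,0,0],[45,0,0,0,0,0,0],[45,0,0,0.013,0,0,0],[45,0,0,0.013,0,0,0],[45,0,0,0.013,0,0,0],[45,0,0,0.013,0,0,0],[45,0,0,0,0,0,0]]]'
python3 -m crank '[[[0,0,0,0,0,0,0],[0,0,0,0,0,0,0],[0,0,0,0,0,0,0],[0,0,0,0,0,0,0],[0,0,0,0,0,0,0],[0,0,0,0,0,0,0],[0,0,0,0,0,0,0],[0,0,0,0,0,0,0],[0,0,0,0,0,0,0],[0,0,0,0,0,0,0]]]'
python3 - <<'E'
from h import *
a=capture("side")
cv2.imwrite("pics/e.png",cv2.resize(a[90:210,240:400],(640,480),interpolation=cv2.INTER_CUBIC)[...,::-1])
E
```

```text
t: 4.93
ee_pos: [0.4155, -0.1958, 0.0986]
tcp_rot: [0.998, 0.066, -0.001, -0.001]
ft_force: [-0.8, 0.7, -0.8]
grip_width: 0.0451
grasp_force: 0.0
t: 5.77
ee_pos: [0.4169, -0.1978, 0.1007]
tcp_rot: [0.998, 0.065, 0.001, 0.001]
ft_force: [0.6, -5.2, -1.7]
grip_width: 0.0109
grasp_force: 30.0
```

View pics/e.png

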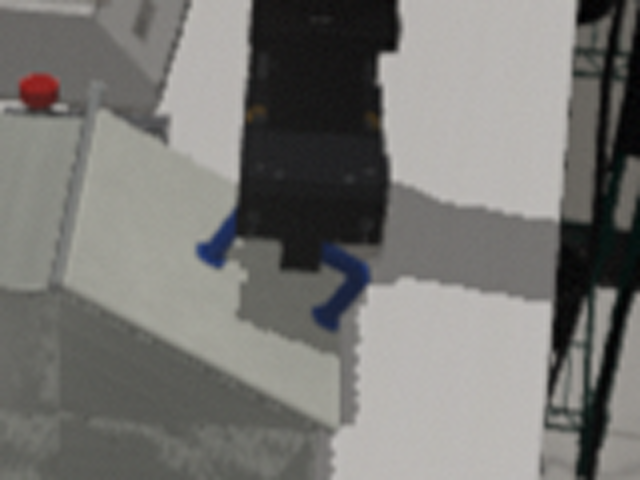

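The bar is gripped: opening 10.9 mm at 30 N, and the picture shows the finger tips astride it at about (300,255). Next I raise the door along its arc to 1.05 rad.

```bash
python3 -m crank '[[[0,-0.002,0,-0.019,0,0,0],[0,-0.001,0,-0.019,0,0,0],[0,0,0,-0.019,0,0,0],[0,0.002,0,-0.019,0,0,0],[0,0.003,0,-0.018,0,0,0],[0,0.004,0,-0.018,0,0,0],[0,0.006,0,-0.018,0,0,0],[0,0.007,0,-0.017,0,0,0],[0,0.008,0,-0.017,0,0,0],[0,0.009,0,-0.016,0,0,0],[0,0.01,0,-0.016,0,0,0]]]'
python3 -m crank '[[[0,0.011,0,-0.015,0,0,0],[0,0.012,0,-0.014,0,0,0],[0,0.013,0,-0.013,0,0,0],[0,0.014,0,-0.013,0,0,0],[0,0,0,0,0,0,0],[0,0,0,0,0,0,0],[0,0,0,0,0,0,0]]]'
```

```text
t: 6.73
ee_pos: [0.4381, -0.1949, 0.1974]
tcp_rot: [0.998, 0.065, -0.001, 0.001]
ft_force: [2.8, -6.6, -10.8]
grip_width: 0.0112
grasp_force: 30.0
t: 7.32
ee_pos: [0.4636, -0.1915, 0.2253]
tcp_rot: [0.998, 0.065, -0.001, 0.001]
ft_force: [0.9, -5.1, -5.1]
grip_width: 0.011
grasp_force: 30.0
```

```bash
python3 -m crank '[[[60,0,0,0,0,0,0],[60,0,0,0,0,0,0],[60,0,0,0,0,0,0],[60,0,0,0,0,0,0],[60,0,0,0,0,0,0],[60,0,0,0,0,0,0],[60,0,0,0,0,0,0],[60,0,0,0,0,0,0],[60,0,0,0,0,0,0],[60,0,0,-0.03,0,0,0],[60,0,0,-0.06,0,0,0],[60,0,0,-0.06,0,0,0],[60,0,0,-0.03,0,0,0],[0,0,0,0,0,0,0],[0,0,0,0,0,0,0],[0,0,0,0,0,0,0],[0,0,0,0,0,0,0],[0,0,0,0,0,0,0]]]'
python3 - <<'E'
from h import *
from scipy.spatial.transform import Rotation as R
im=capture("side");s=sense();M=R.from_quat(s["tcp_rot"]).as_matrix()
print("d tool",M.T@(np.array([.595,-.285,.22])-s["ee_pos"]),s["ee_pos"],s["ft_force"])
cv2.imwrite("pics/f.png",im[60:260,150:400,::-1])
E
```

```text
t: 8.82
ee_pos: [0.4636, -0.1899, 0.3148]
tcp_rot: [0.998, 0.066, -0.001, -0.0]
ft_force: [-1.0, -0.8, -0.1]
grip_width: 0.0346
grasp_force: 0.0
d tool [0.11783064 0.11158022 0.09464172] [ 0.46372052 -0.18986504  0.31490151] [ 0.10268911 -0.65704436  0.46821043]
```

View pics/f.png

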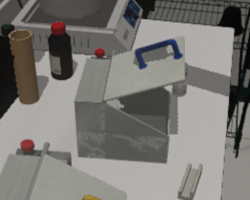

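Run:
```python
from h import *
im=capture("side");t=capture("top");c=get_calibration("side");E=np.linalg.inv(c["extrinsics"]);f=192/np.tan(np.radians(c["fovy"]/2))
for z in(.315,.34,.4):
    p=E@np.array([.4637,-.19,z,1]);print(c["cx"]+f*p[0]/-p[2],c["cy"]-f*p[1]/-p[2])
cv2.imwrite("pics/g.png",cv2.resize(np.hstack([im,t]),(800,300))[...,::-1])
```

```text
298.0516237466969 80.76825420915647
298.6937802920888 69.27021535565305
300.33074265281397 39.959828409653255
```

View pics/g.png

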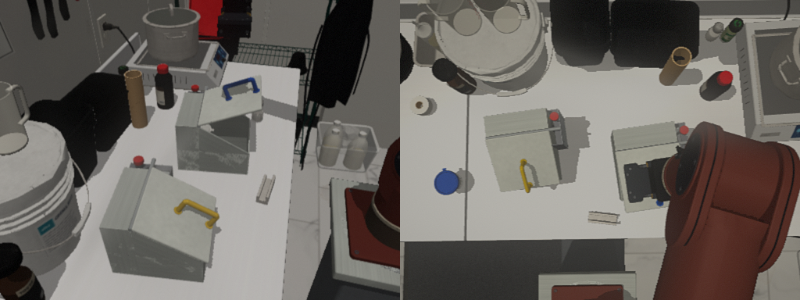

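Both views show the door held open by the stay, the gripper clear above it and the yellow locker shut. I'm moving over the button.

```bash
python3 -m crank '[[[0,0.049,0.045,0,0,0,0],[0,0.049,0.045,0,0,0,0],[0,0.049,0.045,0,0,0,0],[0,0.049,0.045,0,0,0,0],[0,0.049,0.045,0,0,0,0],[0,0,0,0.05,0,0,0],[0,0,0,0.05,0,0,0],[0,0,0,0.05,0,0,0],[0,0,0,0.05,0,0,0],[0,0,0,0.05,0,0,0],[0,0,0,0,0,0,0],[0,0,0,0,0,0,0],[0,0,0,0,0,0,0]]]'
python3 - <<'E'
from h import *
im=capture("side");w=capture("wrist")
cv2.imwrite("pics/i.png",np.hstack([cv2.resize(im[40:160,180:340],(400,300),interpolation=cv2.INTER_CUBIC),cv2.resize(w,(400,300))])[...,::-1])
E
```

```text
t: 10.05
ee_pos: [0.6009, -0.2857, 0.1925]
tcp_rot: [0.998, 0.066, 0.001, 0.0]
ft_force: [1.0, -0.4, 1.0]
grip_width: 0.0003
grasp_force: 0.0
```

View pics/i.png

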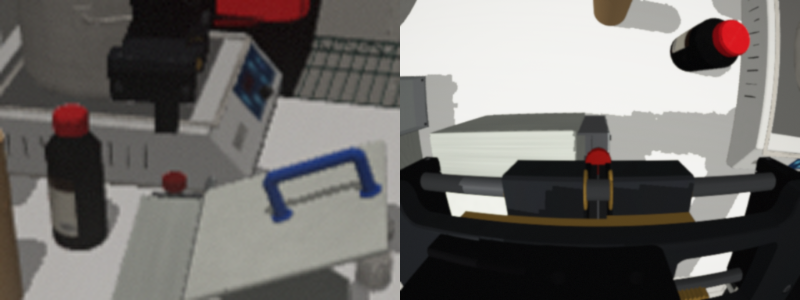

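The fingertip, at crop (167,132), hangs straight above the red button at (174,178), and the wrist view shows them in line. The stay still holds the door. I'll descend and watch the force.

```bash
python3 -m crank '[[[0,0,0,0.025,0,0,0],[0,0,0,0.025,0,0,0],[0,0,0,0.02,0,0,0],[0,0,0,0,0,0,0],[0,0,0,0,0,0,0]]]'
python3 -m crank '[[[0,0,0,0.006,0,0,0],[0,0,0,0.006,0,0,0],[0,0,0,0,0,0,0],[0,0,0,0,0,0,0]]]'
python3 -m crank '[[[0,0,0,0.004,0,0,0],[0,0,0,0.004,0,0,0],[0,0,0,0,0,0,0],[0,0,0,0,0,0,0]]]'
```

```text
t: 10.57
ee_pos: [0.5995, -0.2853, 0.1545]
tcp_rot: [0.998, 0.066, -0.001, -0.001]
ft_force: [0.7, -0.6, -0.0]
grip_width: 0.0004
grasp_force: 0.0
t: 10.9
ee_pos: [0.6003, -0.2855, 0.1499]
tcp_rot: [0.998, 0.066, 0.0, 0.0]
ft_force: [0.2, 0.7, 0.2]
grip_width: 0.0008
grasp_force: 0.0
t: 11.23
ee_pos: [0.6002, -0.2855, 0.1457]
tcp_rot: [0.998, 0.066, -0.0, -0.0]
ft_force: [-0.2, -0.0, -0.4]
grip_width: 0.0008
grasp_force: 0.0
```

```bash
python3 -m crank '[[[0,0,0,0.006,0,0,0],[0,0,0,0,0,0,0],[0,0,0,0,0,0,0]]]'
python3 -m crank '[[[0,0,0,0.006,0,0,0],[0,0,0,0,0,0,0],[0,0,0,0,0,0,0]]]'
python3 -m crank '[[[0,0,0,0.006,0,0,0],[0,0,0,0,0,0,0],[0,0,0,0,0,0,0]]]'
```

```text
t: 11.48
ee_pos: [0.6002, -0.2855, 0.1427]
tcp_rot: [0.998, 0.066, -0.0, -0.0]
ft_force: [0.1, -0.2, 0.6]
grip_width: 0.0005
grasp_force: 0.0
t: 11.73
ee_pos: [0.6001, -0.2854, 0.1395]
tcp_rot: [0.998, 0.066, -0.0, -0.0]
ft_force: [1.1, -0.1, 0.2]
grip_width: 0.0007
grasp_force: 0.0
t: 11.98
ee_pos: [0.6003, -0.2855, 0.1368]
tcp_rot: [0.998, 0.066, 0.0, -0.0]
ft_force: [-0.3, -0.9, 0.3]
grip_width: 0.0004
grasp_force: 0.3
```

```bash
python3 -m crank '[[[0,0,0,0.006,0,0,0],[0,0,0,0,0,0,0],[0,0,0,0,0,0,0]]]'
python3 -m crank '[[[0,0,0,0.006,0,0,0],[0,0,0,0,0,0,0],[0,0,0,0,0,0,0]]]'
python3 - <<'E'
from h import *
im=capture("side")
m,(k,l,st,ce)=blobs(im,"red");print([(st[i],ce[i]) for i in range(1,k) if 235<ce[i][0]<262])
m,(k,l,st,ce)=blobs(im,"blue");print([(st[i],ce[i]) for i in range(1,k) if st[i,4]>100])
cv2.imwrite("pics/j.png",cv2.resize(im[60:160,190:323],(532,400),interpolation=cv2.INTER_CUBIC)[...,::-1])
E
```

```text
t: 12.23
ee_pos: [0.6004, -0.2855, 0.1339]
tcp_rot: [0.998, 0.066, 0.0, 0.0]
ft_force: [-0.5, 0.6, 4.2]
grip_width: 0.0002
grasp_force: 1.6
t: 12.48
ee_pos: [0.6004, -0.2856, 0.1309]
tcp_rot: [0.998, 0.066, 0.0, 0.0]
ft_force: [-0.4, -0.1, 3.7]
grip_width: 0.0002
grasp_force: 2.0
[(array([239,  33,  10,   2,  12], dtype=int32), array([243.66666667,  33.16666667])), (array([245, 114,   9,   5,  17], dtype=int32), array([250.58823529, 116.29411765]))]
[(array([293, 119,  43,  19, 295], dtype=int32), array([314.51186441, 125.38983051]))]
```

View pics/j.png

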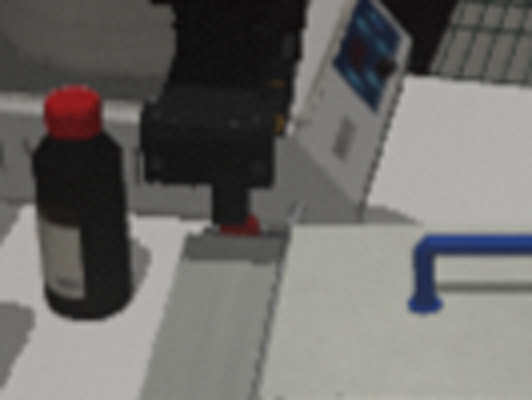

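The tip is on the button at crop (238,226), now partly pressed at about 4 N, with the door still held. I'll press about 5 mm more and hold.

```bash
cat > k.py <<'E'
from h import *
im=capture("side")
for c in("blue","red"):
    m,(k,l,st,ce)=blobs(im,c);print(c,[(st[i],ce[i].round(1)) for i in range(1,k) if 12<st[i,4]<400 and ce[i][0]>235 and ce[i][1]>75])
E
python3 -m crank '[[[0,0,0,0.005,0,0,0],[0,0,0,0.005,0,0,0],[0,0,0,0,0,0,0],[0,0,0,0,0,0,0],[0,0,0,0,0,0,0],[0,0,0,0,0,0,0]]]'; python3 k.py
```

```text
t: 13.03
ee_pos: [0.6009, -0.2857, 0.1299]
tcp_rot: [0.998, 0.065, 0.001, 0.001]
ft_force: [-9.9, 3.2, 28.6]
grip_width: 0.0001
grasp_force: 13.9
blue [(array([279,  78,   5,   7,  15], dtype=int32), array([281.1,  81.1])), (array([293, 128,  44,  26, 288], dtype=int32), array([316.5, 137.7]))]
red [(array([248, 114,   6,   5,  14], dtype=int32), array([251.6, 116.3]))]
```

Button at its stop and the door is sinking; ease slightly and hold a little longer.

```bash
python3 -m crank '[[[0,0,0,-0.004,0,0,0],[0,0,0,0,0,0,0],[0,0,0,0,0,0,0],[0,0,0,0,0,0,0],[0,0,0,0,0,0,0],[0,0,0,0,0,0,0],[0,0,0,0,0,0,0],[0,0,0,0,0,0,0],[0,0,0,0,0,0,0],[0,0,0,0,0,0,0]]]'; python3 k.py
python3 -m crank '[[[0,0,0,-0.02,0,0,0],[0,0,0,-0.06,0,0,0],[0,0,0,-0.06,0,0,0],[0,0,0,-0.06,0,0,0],[0,0,0,0,0,0,0],[0,0,0,0,0,0,0],[0,0,0,0,0,0,0],[0,0,0,0,0,0,0],[0,0,0,0,0,0,0],[0,0,0,0,0,0,0],[0,0,0,0,0,0,0],[0,0,0,0,0,0,0],[0,0,0,0,0,0,0],[0,0,0,0,0,0,0],[0,0,0,0,0,0,0],[0,0,0,0,0,0,0],[0,0,0,0,0,0,0],[0,0,0,0,0,0,0]]]'; python3 k.py
```

```text
t: 13.92
ee_pos: [0.6007, -0.2856, 0.1301]
tcp_rot: [0.998, 0.066, 0.001, 0.001]
ft_force: [-5.7, 2.2, 16.6]
grip_width: 0.0004
grasp_force: 8.5
blue [(array([280,  80,   4,   5,  14], dtype=int32), array([281.5,  82. ])), (array([290, 141,  42,  31, 264], dtype=int32), array([312.7, 153.2]))]
red [(array([246, 114,   8,   5,  15], dtype=int32), array([250.9, 116.3]))]
t: 15.47
ee_pos: [0.6003, -0.2855, 0.2279]
tcp_rot: [0.998, 0.066, 0.0, -0.0]
ft_force: [-0.5, 0.3, 0.2]
grip_width: 0.0004
grasp_force: 0.0
blue [(array([280,  78,   4,   7,  15], dtype=int32), array([281.2,  81.4])), (array([290, 141,  42,  31, 263], dtype=int32), array([313. , 153.2]))]
red [(array([245, 109,   9,   8,  60], dtype=int32), array([249.2, 112.4]))]
```

```bash
python3 -c "
from cell import *
print(finish_job())"
```

```text
the job is handed in; nothing more can be done
None
```

The blue locker's stay locked and held the door open on its own. Pressing the red button then let the door sink fully shut; the yellow locker was never touched, and the job was handed in at about 15.5 s of the 51 s allowed.

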